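# Dose tins from the clip strip to the brew stand, in reverse order

### The job

Pull the four coffee dose tins one at a time out of the sprung clip strip and stand them upright in the cells of the wooden stand, one to a cell, in reverse order: the tin that starts at the strip's end nearest the robot goes into the stand's cell farthest from the robot, and so on until the tin from the strip's far end is in the stand's nearest cell. Set each tin down on the cell's floor rather than dropping it, let go of them all, and leave the grinder, the carafe and the mug where they are.

Things in the scene. Friction and masses are not known exactly. Their poses are not given: they have to be found in the camera images.
- tin_red: loose upright dose tin with a red cap: plain aluminium cylinder 30 mm in diameter, 90 mm tall over all, the top 24 mm being the red cap, 33 mm in diameter (take it by the cap, from above); 70 g or so. A groove runs round it 9 to 23 mm above its underside. Origin: centre of its underside, z up along the tin
- tin_yellow: loose upright dose tin with a yellow cap: plain aluminium cylinder 30 mm in diameter, 90 mm tall over all, the top 24 mm being the yellow cap, 33 mm in diameter (take it by the cap, from above); 70 g or so. A groove runs round it 9 to 23 mm above its underside. Origin: centre of its underside, z up along the tin
- tin_blue: loose upright dose tin with a blue cap: plain aluminium cylinder 30 mm in diameter, 90 mm tall over all, the top 24 mm being the blue cap, 33 mm in diameter (take it by the cap, from above); 70 g or so. A groove runs round it 9 to 23 mm above its underside. Origin: centre of its underside, z up along the tin
- tin_green: loose upright dose tin with a green cap: plain aluminium cylinder 30 mm in diameter, 90 mm tall over all, the top 24 mm being the green cap, 33 mm in diameter (take it by the cap, from above); 70 g or so. A groove runs round it 9 to 23 mm above its underside. Origin: centre of its underside, z up along the tin
- clip_red: fixed black sprung clip on the strip, the one that holds the red-capped tin at the start, with a small red tag on either side (+y and -y); it stays where it is when the tin is gone. 48 mm (x) by 76 mm (y), 34 mm tall. Two steel spring leaves at +y and -y, noses in the tin's groove, hold the tin; a straight pull up of about 4 to 12 N frees it, and after 30 mm of lift it is clear. Origin: centre of its underside, 8 mm below the tin's underside; axes as the strip's
- clip_yellow: fixed black sprung clip on the strip, the one that holds the yellow-capped tin at the start, with a small yellow tag on either side (+y and -y); it stays where it is when the tin is gone. 48 mm (x) by 76 mm (y), 34 mm tall. Two steel spring leaves at +y and -y, noses in the tin's groove, hold the tin; a straight pull up of about 4 to 12 N frees it, and after 30 mm of lift it is clear. Origin: centre of its underside, 8 mm below the tin's underside; axes as the strip's
- clip_blue: fixed black sprung clip on the strip, the one that holds the blue-capped tin at the start, with a small blue tag on either side (+y and -y); it stays where it is when the tin is gone. 48 mm (x) by 76 mm (y), 34 mm tall. Two steel spring leaves at +y and -y, noses in the tin's groove, hold the tin; a straight pull up of about 4 to 12 N frees it, and after 30 mm of lift it is clear. Origin: centre of its underside, 8 mm below the tin's underside; axes as the strip's
- clip_green: fixed black sprung clip on the strip, the one that holds the green-capped tin at the start, with a small green tag on either side (+y and -y); it stays where it is when the tin is gone. 48 mm (x) by 76 mm (y), 34 mm tall. Two steel spring leaves at +y and -y, noses in the tin's groove, hold the tin; a straight pull up of about 4 to 12 N frees it, and after 30 mm of lift it is clear. Origin: centre of its underside, 8 mm below the tin's underside; axes as the strip's
- strip: fixed dark steel base rail that carries the four clips in a row, 224 mm (x) by 84 mm (y) by 6 mm thick. Origin: centre of its underside; x runs along the row, away from the robot; z up. The clips' centres are at x = -78, -26, 26 and 78 mm, y = 0; the tins' undersides are at z = 14 mm while clipped
- stand: fixed light-wood stand with one row of four open square cells lined with cork, empty at the start, 213 mm (x) by 57 mm (y) by 17 mm tall, walls 5 mm. Origin: centre of its underside; x runs along the row, away from the robot; z up. The cells are 47 mm square inside, centres at x = -78, -26, 26 and 78 mm, y = 0, floor at z = 5 mm
- grinder: loose hand coffee grinder, a bystander: cylinder 54 mm in diameter, 170 mm tall, with a lever on top that reaches 72 mm to one side (+y) and ends in a wooden knob. Origin: centre of its underside
- carafe: loose frosted glass carafe with a steel cone dripper on its neck, a bystander: 100 mm across, 140 mm tall. Origin: centre of its underside
- mug: loose clay mug, a bystander: 82 mm across, 85 mm tall, handle at its +y. Origin: centre of its underside
Not all that is in view belongs to the job. What is shaped like the tin_green but purple is not meant. What is shaped like the tin_red but purple is not meant.

How it is judged:
By the outcome, as a careful person would: the job done as asked, in the order asked, and still so for the second after the job is handed in, with the robot touching nothing.
It also fails if it takes over 112 s, if anything falls off the work surface, if the arm or the gripper's body presses on something with over 40 N, if the wrist force passes 120 N, or if a joint passes its speed limit or range.

### The arm

A 7-joint arm with a two-finger parallel gripper is mounted at the origin on the work surface. World frame = base frame: x ahead of the robot, y to its left, z up, the work surface at z = 0. Lengths are in m, angles in rad, forces in N, time in s.
With the tool pointing down it reaches from about 0.4 to 0.85 m from the base axis. Payload 4.5 kg.
Tool frame: the origin (TCP) lies on the front face of the gripper's body, between the roots of the fingers; the fingertips stand 73 mm ahead of it and the grasp point (between the pads) lies 54 mm ahead of it (grip_depth is the distance from the TCP to the grasp point, in m); z points along the fingers, y is the direction in which the jaws open and shut (so a half turn about z gives the same grasp; the last joint's range is limited). The gripper opens to 85 mm and grips with 20 to 120 N. Pads are 22 mm wide; open, the fingers measure 114 mm over their backs; the gripper's body (76 mm by 85 mm) begins 54 mm behind the grasp point. The pads swing forward as they close: fully open they stand 13 mm farther back than shut.
Start: joints at [1.182, 0.689, -0.195, 1.565, 0.157, 0.902, -0.215], TCP at [0.256, -0.57, 0.304] pointing down, gripper open.
Joint ranges: [-3.01, 3.01], [-0.46, 2.08], [-1.47, 1.51], [0.13, 2.56], [-1, 4.14], [0.04, 2.09], [-2.66, 2.66]. Speed limits (rad/s): [2.57, 2.57, 3.14, 3.14, 3.14, 3.14, 3.14].

### API

Orientations are given as a unit quaternion [w, x, y, z].
In Python, from station import observe, capture, camera_model, hand_in, grip_depth gives the robot as it stands.
- The arm moves only by the tool carry_out, never from a script. Its argument "plan" is a list of rows, each a list of 3 entries, a list of its own where there are three numbers: the finger opening in m, from 0 to 0.0854, then the shift along the tool's x, y, z in m, then the turn about the tool's z in degrees. In form: [[fingers, [dx, dy, dz], twist], ...]. A call has 1 to 20 rows; each row is the pose to reach, as a shift and turn from the pose commanded when the call began, along the tool's axes at that moment; what a row does not reach only later rows make up. A row lasts 1/10 s, in which the tool goes at most 50 mm and 8.59 degrees, less where a joint would pass 70% of its speed; a pose out of reach is approached as far as the arm can. A call with a gripper value outside its range is refused whole. The fingers move at their own pace and stop on an object; "squeeze" is the grip in N (left out, the last holds). Time passes only in rows, so rows that repeat a pose let the fingers close. It gives the time, the measured TCP pose, the force and the opening at its end, in the units of the state.
- observe(): the state, without advancing time (a new reading comes with each control period).
- capture(name): name is "side" or "top"; returns the picture (420x560x3 uint8, blue, green, red); there is no depth.
- camera_model(name): a dict with "fx", "fy", "cx", "cy" (pixels), "R" (3x3) and "t" (3): a world point X has camera coordinates R X + t. Camera axes: x right, y down, z forward; pixel columns grow to the right and rows downward; lengths in m; the calibration is good to about 2 mm. A picture is of the moment at which its call begins. camera_model takes no time and is no camera call.
- hand_in(): hands the job in, once; it reports no verdict.
The state is a dict: "time_s": time; "q": joint angles; "joint_velocities": joint speeds; "joint_efforts": joint torques, N m; "ee_pos": TCP position; "ee_rot": TCP orientation; "force": force on the tool from outside, world axes, zero at the start; "wrist_torque": the same for the moment, N m; "opening": opening from 0.0 (shut) to 1.0 (fully open).
Only numpy, scipy, OpenCV 4.12 (cv2) and the standard library are available. Lean on these libraries where they do the work, as an engineer would, in place of code of your own. Each camera call takes 0.05 s, during which the arm holds its last target. There are 200 camera calls.

## Working session

There is one attempt and no reset: what is moved stays moved. The work goes in short steps, Python scripts to look and compute and a tool call to move; the robot and the scene stay as the last step left them, time stands still between calls to the robot, and variables do not carry over. Pictures are saved under pics/ and viewed, about 12 in all and at most 16, crops included, and the job is handed in when it is done.

Besides the shell and the picture viewer there is one more tool, called after ">>>" in YAML: its name, and indented under it one key for each argument. carry_out: Moves the arm, as the interface text tells. Its arguments: {"type":"object","properties":{"plan":{"type":"array","items":{"type":"array"}},"squeeze":{"type":"number"}},"required":["plan"]}

```bash
mkdir -p pics
python3 - <<'E'
from station import *
import cv2
s=observe(); print(s['time_s'],s['ee_pos'],s['ee_rot'],s['opening'],grip_depth)
for n in("side","top"):
    cv2.imwrite(f"pics/{n}0.png",capture(n)); c=camera_model(n); print(n,c)
E
```

```text
0.0 [ 0.25621631 -0.56950419  0.30305754] [-9.07030958e-04  9.77728822e-01  2.09870125e-01 -2.41543119e-04] 1.0013361594205945 0.0539
side {'fx': 492.061363632324, 'fy': 492.061363632324, 'cx': 284.3945755520244, 'cy': 217.4215067440538, 'R': array([[ 0.98858535, -0.15002989,  0.01378527],
       [-0.05950532, -0.47287231, -0.87911938],
       [ 0.13841286,  0.86826425, -0.47640222]]), 't': array([-0.55629545,  0.04058651,  1.33484515])}
top {'fx': 386.4327482900938, 'fy': 386.4327482900938, 'cx': 275.66785666680937, 'cy': 210.23887784485657, 'R': array([[-0.05918886, -0.99824448,  0.00215416],
       [-0.97628345,  0.05743628, -0.20873837],
       [ 0.2082482 , -0.01445806, -0.97796915]]), 't': array([-0.03994144,  0.54050168,  0.97147765])}
```

View pics/side0.png

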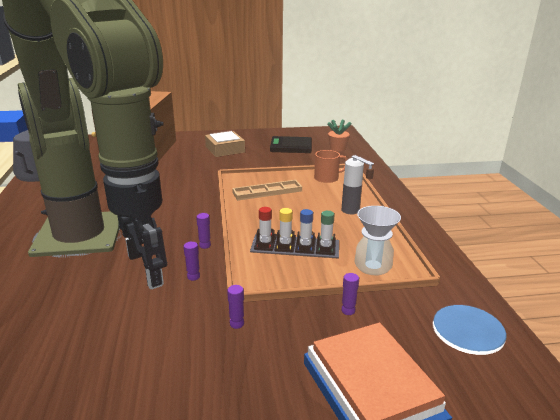

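View pics/top0.png

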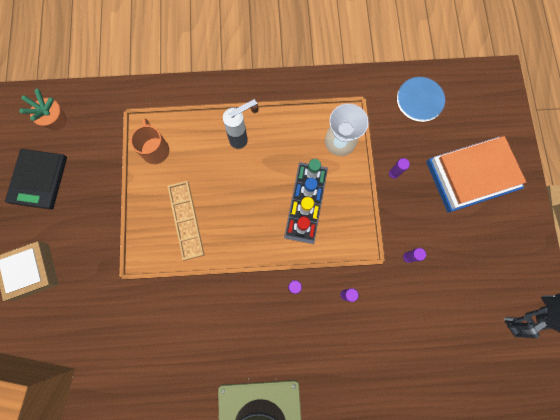

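The side view shows four purple decoy tins at (203,230), (192,260), (236,306) and (350,293). The clipped tins are red (265,214), yellow (286,215), blue (306,216) and green (327,217). In the top view red (303,224) is nearest the robot and green (314,165) is farthest. The stand spans (180,185) to (194,255) in the top view. Next I'll enlarge both for measurement.

Run:
```python
import cv2,numpy as np
t=cv2.imread("pics/top0.png");s=cv2.imread("pics/side0.png")
def crop(im,x,y,w,h,k): return cv2.resize(im[y:y+h,x:x+w],None,fx=k,fy=k,interpolation=cv2.INTER_CUBIC)
a=crop(t,275,150,65,100,6); b=crop(t,155,170,65,100,6)
cv2.imwrite("pics/c1.png",np.hstack([a,b]))
a=crop(s,225,172,130,100,6)
cv2.imwrite("pics/c2.png",a)
```

```text
(no output)
```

View pics/c1.png

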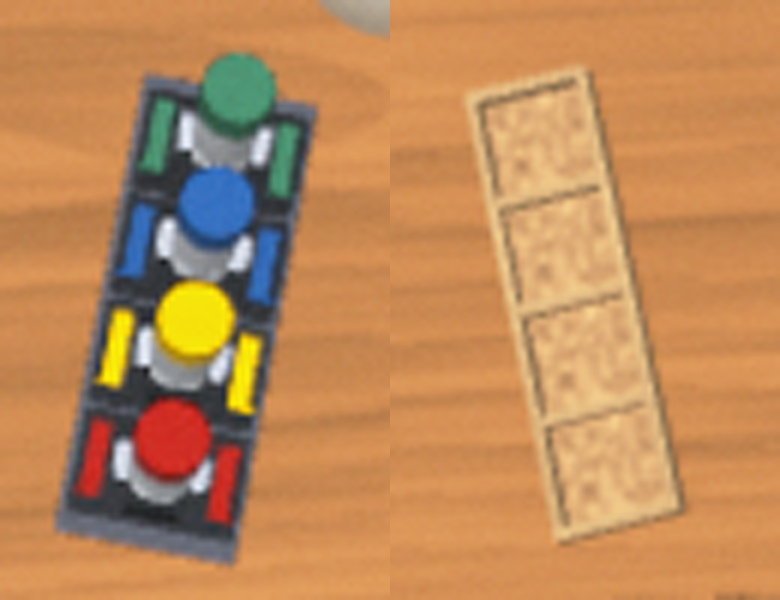

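View pics/c2.png

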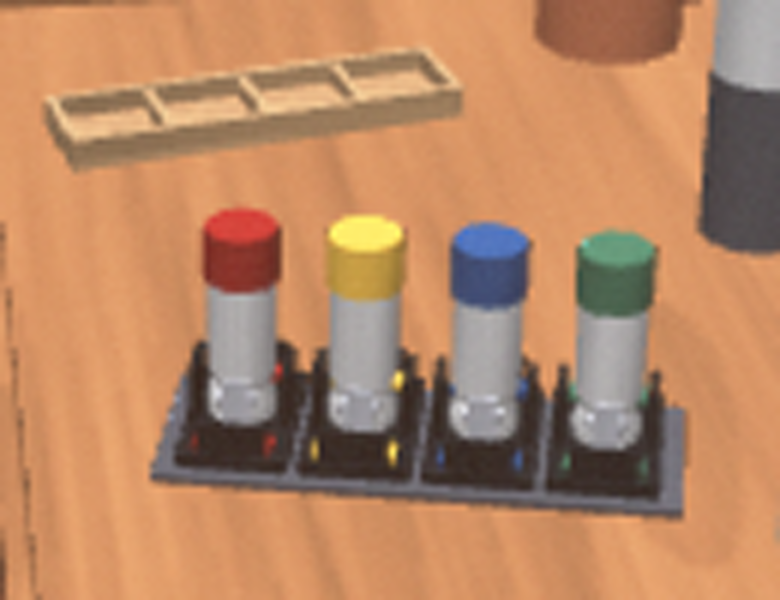

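```bash
cat > lib.py <<'E'
from station import *
import numpy as np, cv2
from scipy.optimize import least_squares
def proj(n,X):
    c=camera_model(n);P=np.asarray(X)@np.array(c['R']).T+c['t']
    return np.c_[c['fx']*P[:,0]/P[:,2]+c['cx'],c['fy']*P[:,1]/P[:,2]+c['cy']]
def un(p,x0,y0,k=6): return (np.array(p)+.5)/k-.5+[x0,y0]
def place(v,L):
    x,y,z,a=v;c,s=np.cos(a),np.sin(a);L=np.asarray(L)
    return np.c_[x+c*L[:,0]-s*L[:,1],y+s*L[:,0]+c*L[:,1],z+L[:,2]]
def fit(obs,v0):
    f=lambda v:np.concatenate([(proj(n,place(v,L))-p).ravel() for n,L,p in obs])
    r=least_squares(f,v0);return r.x,r.fun.round(1)
E
python3 - <<'E'
from lib import *
xs=[-.078,-.026,.026,.078]
caps=[[x,0,.104] for x in xs]
T=un([(173,436),(196,319),(218,203),(239,89)],275,150); S=un([(242,223),(366,230),(490,238),(616,246)],225,172)
print('strip',*fit([('top',caps,T),('side',caps,S)],[.55,0,0,0]))
for n,p in(('top',T),('side',S)):print(n,*fit([(n,caps,p)],[.55,0,0,0]))
h,w=.1065,.0285
R=[[h,w,.017],[h,-w,.017],[-h,-w,.017],[-h,w,.017]]
T=un([(466-390,93),(586-390,66),(684-390,508),(557-390,541)],155,170)
Rs=[[-h,w,.017],[h,w,.017],[h,-w,.017],[-h,-w,.017],[-h,-w,0],[h,-w,0]]
S=un([(47,98),(425,48),(461,90),(71,150),(75,168),(461,113)],225,172)
print('stand',*fit([('top',R,T),('side',Rs,S)],[.55,.2,0,0]))
for n,p,q in(('top',T,R),('side',S,Rs)):print(n,*fit([(n,q,p)],[.55,0.2,0,0]))
E
```

```text
strip [ 0.56573126 -0.15826184  0.00809369 -0.25890002] [-0.   0.2 -0.1 -0.2 -0.  -0.3  0.1 -0.3 -0.2 -0.  -0.2  0.1 -0.   0.1
 -0.   0. ]
top [ 0.56724494 -0.15904968  0.00067435 -0.2587932 ] [ 0.   0.1 -0.  -0.1 -0.  -0.1  0.   0.1]
side [ 0.56690412 -0.15371625  0.00578132 -0.25733896] [ 0.  -0.  -0.   0.1  0.1  0.  -0.  -0. ]
stand [0.53400337 0.1769799  0.0064861  0.19422084] [-0.1  0.2 -0.  -0.2 -0.1  0.1  0.2 -0.1 -0.5  0.  -0.  -0.2  0.4 -0.3
  0.2 -1.1 -0.3  0.9  0.2  0.8]
top [0.53387038 0.17673443 0.00724394 0.19252396] [-0.   0.2  0.  -0.2 -0.2  0.1  0.1 -0.1]
side [0.53522847 0.18766341 0.00143224 0.19389776] [-0.2  0.  -0.2 -0.2  0.1 -0.2  0.4 -1.2 -0.1  0.8 -0.   0.8]
```

Both fits agree to within a few mm: strip (0.566,-0.158) at yaw -0.259, stand (0.534,0.177) at yaw 0.194, and a base height of about 7 mm. Next I'll locate the obstacles and work out the first move.

```bash
cat >> lib.py <<'E'
STRIP=[.566,-.158,.0075,-.259]; STAND=[.534,.177,.0068,.194]
XS=[-.078,-.026,.026,.078]
def unproj(n,p,z):
    c=camera_model(n);R=np.array(c['R']);C=-R.T@c['t'];d=R.T@[(p[0]-c['cx'])/c['fx'],(p[1]-c['cy'])/c['fy'],1]
    return (C+d*(z-C[2])/d[2]).round(3)
def rel(P,yaw):
    s=observe();w,x,y,z=s['ee_rot']
    from scipy.spatial.transform import Rotation as Ro
    R=Ro.from_quat([x,y,z,w]).as_matrix(); y0=np.arctan2(R[1,0],R[0,0])
    tw=np.degrees((y0-yaw+np.pi/2)%np.pi-np.pi/2)
    print('t',round(s['time_s'],2),'pos',np.round(s['ee_pos'],4),'yaw',round(np.degrees(y0),1),'F',np.round(s['force'],1),'op',round(s['opening'],3))
    print(' shift',(R.T@(np.array(P)-s['ee_pos'])).round(4),'twist',tw.round(1))
def strip(i,z): p=place(STRIP,[[XS[i],0,0]])[0]; rel([p[0],p[1],z],STRIP[3])
def stand(i,z): p=place(STAND,[[XS[i],0,0]])[0]; rel([p[0],p[1],z],STAND[3])
E
python3 - <<'E'
from lib import *
print('tins',place(STRIP,[[x,0,.104] for x in XS]).round(3)); print('cells',place(STAND,[[x,0,.005] for x in XS]).round(3))
print('grinder',unproj('top',(235,117),.178),unproj('side',(351,208),.012),'mug',unproj('top',(148,138),.092),'carafe',unproj('top',(348,122),.148))
strip(0,.30)
E
```

```text
tins [[ 0.491 -0.138  0.111]
 [ 0.541 -0.151  0.111]
 [ 0.591 -0.165  0.111]
 [ 0.641 -0.178  0.111]]
cells [[0.457 0.162 0.012]
 [0.508 0.172 0.012]
 [0.56  0.182 0.012]
 [0.611 0.192 0.012]]
grinder [0.752 0.016 0.178] [0.766 0.026 0.012] mug [0.747 0.258 0.092] carafe [ 0.736 -0.268  0.148]
t 0.1 pos [ 0.2562 -0.5696  0.3031] yaw 24.2 F [ 0.5  1.4 -0. ] op 1.002
 shift [ 0.3908 -0.2973  0.0036] twist 39.1
```

>>> carry_out:
  plan:
    - [0.06,[0.195,-0.149,0.0],20]
    - [0.06,[0.195,-0.149,0.0],20]
    - [0.06,[0.195,-0.149,0.0],20]
    - [0.06,[0.195,-0.149,0.0],20]
    - [0.06,[0.391,-0.297,0.04],39]
    - [0.06,[0.391,-0.297,0.08],39]
    - [0.06,[0.391,-0.297,0.08],39]
    - [0.06,[0.391,-0.297,0.08],39]
    - [0.06,[0.391,-0.297,0.08],39]
    - [0.06,[0.391,-0.297,0.08],39]
    - [0.06,[0.391,-0.297,0.08],39]
    - [0.06,[0.391,-0.297,0.08],39]
    - [0.06,[0.391,-0.297,0.08],39]
    - [0.06,[0.391,-0.297,0.08],39]
    - [0.06,[0.391,-0.297,0.08],39]
  squeeze: 80

```text
time_s: 1.6
ee_pos: [0.4906, -0.1403, 0.2243]
ee_rot: [0.0, 0.992, -0.13, 0.0]
force: [-0.1, -0.1, -0.1]
opening: 0.704
```

Run:
```python
from lib import *
strip(0,.154)
k=4
a=capture('side')[110:260,170:340]; b=capture('top')[150:270,240:340]
cv2.imwrite('pics/a1.png',np.hstack([cv2.resize(a,(510,450),interpolation=2),cv2.resize(b,(290,450),interpolation=2)]))
```

```text
t 1.6 pos [ 0.4906 -0.1403  0.2243] yaw -14.9 F [-0.1 -0.1 -0.1] op 0.704
 shift [-0.0007 -0.0023  0.0703] twist -0.1
```

View pics/a1.png

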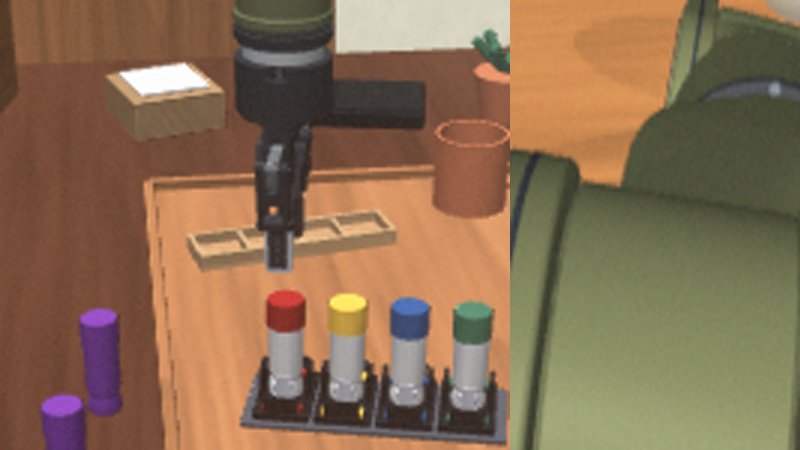

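The near finger hangs over the red cap at crop (279,265), where the jaw offset predicts it should be. The top view is blocked by the arm. I'll descend and close.

>>> carry_out:
  plan:
    - [0.06,[0,-0.002,0.02],0]
    - [0.06,[0,-0.002,0.04],0]
    - [0.06,[0,-0.002,0.055],0]
    - [0.06,[0,-0.002,0.065],0]
    - [0.06,[0,-0.002,0.07],0]
    - [0.06,[0,-0.002,0.07],0]
    - [0.02,[0,-0.002,0.07],0]
    - [0.02,[0,-0.002,0.07],0]
    - [0.02,[0,-0.002,0.07],0]
    - [0.02,[0,-0.002,0.07],0]
    - [0.02,[0,-0.002,0.07],0]
    - [0.02,[0,-0.002,0.07],0]
    - [0.02,[0,-0.002,0.07],0]
    - [0.02,[0,-0.002,0.07],0]
  squeeze: 80

```text
time_s: 3.1
ee_pos: [0.4921, -0.137, 0.1548]
ee_rot: [0.0, 0.992, -0.129, 0.001]
force: [-1.2, -0.5, 7.1]
opening: 0.362
```

Run:
```python
from lib import *
stand(3,.25)
a=capture('side')[150:270,210:350]
cv2.imwrite('pics/a2.png',cv2.resize(a,(560,480),interpolation=2))
```

```text
t 3.1 pos [ 0.4921 -0.137   0.1548] yaw -14.8 F [-1.2 -0.5  7.1] op 0.362
 shift [ 0.0307 -0.3483 -0.0951] twist -25.9
```

View pics/a2.png

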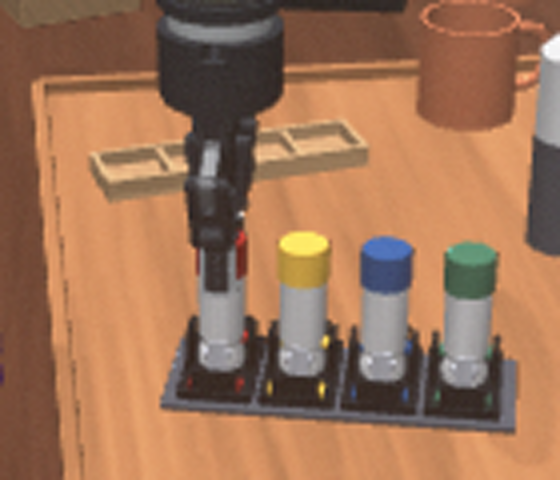

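The jaws stop at about 31 mm on the red cap (crop 220,250), and the tin is still clipped. I'll pull straight up.

>>> carry_out:
  plan:
    - [0.02,[0,0,-0.005],0]
    - [0.02,[0,0,-0.01],0]
    - [0.02,[0,0,-0.015],0]
    - [0.02,[0,0,-0.02],0]
    - [0.02,[0,0,-0.03],0]
    - [0.02,[0,0,-0.04],0]
    - [0.02,[0,0,-0.06],0]
    - [0.02,[0,0,-0.08],0]
    - [0.02,[0,0,-0.1],0]
    - [0.02,[0,0,-0.1],0]
    - [0.02,[0,0,-0.1],0]

```text
time_s: 4.25
ee_pos: [0.4917, -0.1368, 0.2544]
ee_rot: [0.0, 0.992, -0.129, 0.001]
force: [-0.4, -0.7, -0.6]
opening: 0.368
```

Run:
```python
from lib import *
stand(3,.25)
a=capture('side')[110:270,190:360]
cv2.imwrite('pics/a3.png',cv2.resize(a,(595,560),interpolation=2))
```

```text
t 4.25 pos [ 0.4917 -0.1368  0.2544] yaw -14.8 F [-0.4 -0.7 -0.6] op 0.368
 shift [ 0.0311 -0.3482  0.0045] twist -25.9
```

View pics/a3.png

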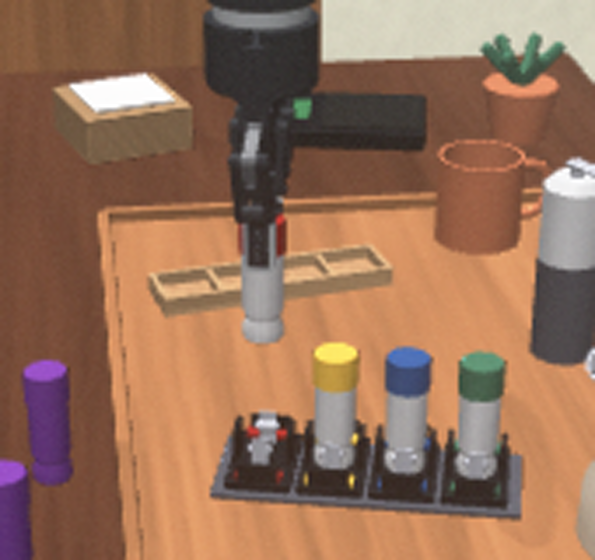

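Red is free of its clip and hanging straight, with its base at crop (263,330). I'll carry it above the far cell.

>>> carry_out:
  plan:
    - [0.02,[0.006,-0.04,0],-4]
    - [0.02,[0.01,-0.08,0],-8]
    - [0.02,[0.015,-0.12,0],-12]
    - [0.02,[0.019,-0.16,0],-16]
    - [0.02,[0.023,-0.2,0],-20]
    - [0.02,[0.026,-0.24,0],-24]
    - [0.02,[0.028,-0.28,0],-26]
    - [0.02,[0.03,-0.32,0],-26]
    - [0.02,[0.031,-0.348,0.02],-26]
    - [0.02,[0.031,-0.348,0.05],-26]
    - [0.02,[0.031,-0.348,0.07],-26]
    - [0.02,[0.031,-0.348,0.07],-26]
    - [0.02,[0.031,-0.348,0.07],-26]
    - [0.02,[0.031,-0.348,0.07],-26]

```text
time_s: 5.7
ee_pos: [0.6111, 0.1917, 0.1848]
ee_rot: [-0.0, 0.995, 0.098, 0.001]
force: [0.3, -0.7, -0.6]
opening: 0.362
```

Run:
```python
from lib import *
stand(3,.145)
a=capture('side')[90:220,210:350];b=capture('top')[150:280,140:250]
cv2.imwrite('pics/a4.png',np.hstack([cv2.resize(a,(430,400),interpolation=2),cv2.resize(b,(340,400),interpolation=2)]))
```

```text
t 5.7 pos [0.6111 0.1917 0.1848] yaw 11.2 F [ 0.3 -0.7 -0.6] op 0.362
 shift [-0.0006 -0.0005  0.0398] twist 0.1
```

View pics/a4.png

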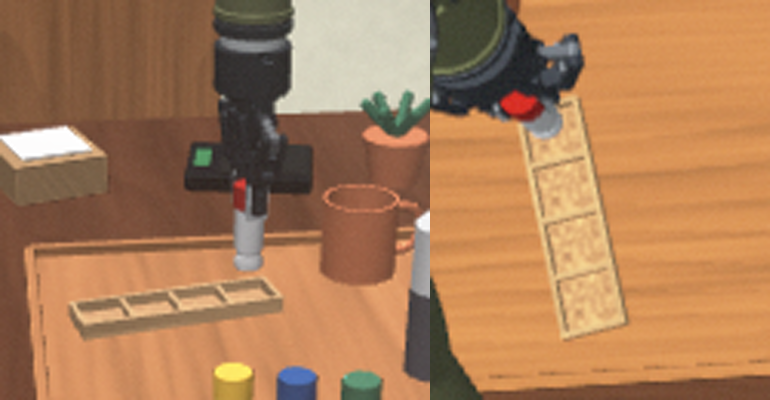

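The tin hangs over the far cell in both views. I'll lower it and watch the force.

>>> carry_out:
  plan:
    - [0.02,[0,0,0.01],0]
    - [0.02,[0,0,0.02],0]
    - [0.02,[0,0,0.028],0]
    - [0.02,[0,0,0.033],0]
    - [0.02,[0,0,0.036],0]
    - [0.02,[0,0,0.038],0]
    - [0.02,[0,0,0.038],0]
    - [0.02,[0,0,0.038],0]

```text
time_s: 6.6
ee_pos: [0.6106, 0.1919, 0.1461]
ee_rot: [-0.0, 0.995, 0.098, 0.0]
force: [-0.4, 0.2, -0.1]
opening: 0.362
```

>>> carry_out:
  plan:
    - [0.02,[0,0,0.001],0]
    - [0.02,[0,0,0.0015],0]
    - [0.02,[0,0,0.002],0]
    - [0.02,[0,0,0.002],0]

```text
time_s: 7.0
ee_pos: [0.6111, 0.192, 0.1459]
ee_rot: [-0.0, 0.995, 0.098, 0.001]
force: [-2.6, -1.0, 10.6]
opening: 0.36
```

Contact is at TCP z = 0.146, about the expected floor height. I'll ease off 1 mm, release, and retreat.

>>> carry_out:
  plan:
    - [0.02,[0,0,-0.001],0]
    - [0.05,[0,0,-0.001],0]
    - [0.055,[0,0,-0.001],0]
    - [0.055,[0,0,-0.001],0]
    - [0.055,[0,0,-0.001],0]
    - [0.055,[0,0,-0.001],0]
    - [0.055,[0,0,-0.02],0]
    - [0.055,[0,0,-0.05],0]
    - [0.055,[0,0,-0.1],0]
    - [0.055,[0,0,-0.1],0]
    - [0.055,[0,0,-0.1],0]

```text
time_s: 8.1
ee_pos: [0.611, 0.192, 0.2452]
ee_rot: [-0.0, 0.995, 0.098, 0.001]
force: [-0.3, 0.2, -0.4]
opening: 0.648
```

Run:
```python
from lib import *
strip(1,.235)
a=capture('side')[110:220,210:350];b=capture('top')[150:280,140:250]
cv2.imwrite('pics/a5.png',np.hstack([cv2.resize(a,(430,400),interpolation=2),cv2.resize(b,(340,400),interpolation=2)]))
```

```text
t 8.1 pos [0.611  0.192  0.2452] yaw 11.2 F [-0.3  0.2 -0.4] op 0.648
 shift [-0.1357  0.3232  0.0097] twist 26.1
```

View pics/a5.png

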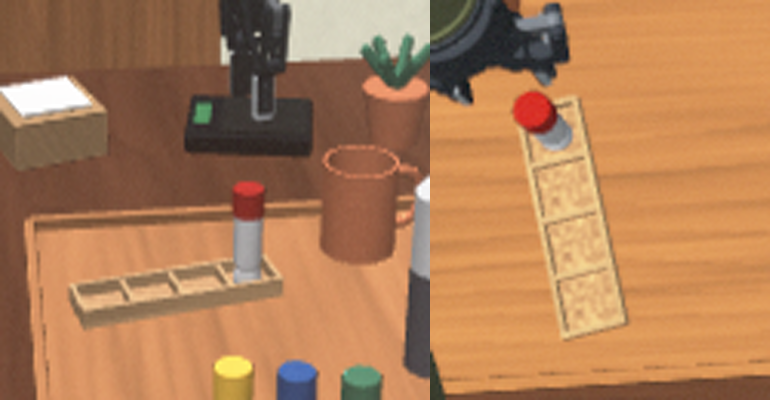

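Red stands upright in the far cell, with its base at side crop (247,277). Yellow is next.

>>> carry_out:
  plan:
    - [0.055,[-0.017,0.04,0],4]
    - [0.055,[-0.034,0.08,0],8]
    - [0.055,[-0.05,0.12,0],12]
    - [0.055,[-0.067,0.16,0],16]
    - [0.055,[-0.084,0.2,0],20]
    - [0.055,[-0.101,0.24,0],24]
    - [0.055,[-0.118,0.28,0],26]
    - [0.055,[-0.136,0.323,0.01],26]
    - [0.055,[-0.136,0.323,0.03],26]
    - [0.055,[-0.136,0.323,0.045],26]
    - [0.055,[-0.136,0.323,0.045],26]
    - [0.055,[-0.136,0.323,0.045],26]
    - [0.055,[-0.136,0.323,0.045],26]

```text
time_s: 9.5
ee_pos: [0.5402, -0.1511, 0.1991]
ee_rot: [0.0, 0.992, -0.128, 0.0]
force: [0.2, -0.2, -0.1]
opening: 0.644
```

```bash
python3 -c "
from lib import *
strip(1,.155)"
```

```text
t 9.5 pos [ 0.5402 -0.1511  0.1991] yaw -14.7 F [ 0.2 -0.2 -0.1] op 0.644
 shift [0.0007 0.0001 0.0441] twist 0.1
```

Now I'll descend, grip and pull, all in one call.

>>> carry_out:
  plan:
    - [0.055,[0.001,0,0.02],0]
    - [0.055,[0.001,0,0.035],0]
    - [0.055,[0.001,0,0.044],0]
    - [0.055,[0.001,0,0.044],0]
    - [0.02,[0.001,0,0.044],0]
    - [0.02,[0.001,0,0.044],0]
    - [0.02,[0.001,0,0.044],0]
    - [0.02,[0.001,0,0.044],0]
    - [0.02,[0.001,0,0.044],0]
    - [0.02,[0.001,0,0.044],0]
    - [0.02,[0.001,0,0.044],0]
    - [0.02,[0.001,0,0.039],0]
    - [0.02,[0.001,0,0.034],0]
    - [0.02,[0.001,0,0.029],0]
    - [0.02,[0.001,0,0.024],0]
    - [0.02,[0.001,0,0.014],0]
    - [0.02,[0.001,0,0.0],0]
    - [0.02,[0.001,0,-0.03],0]
    - [0.02,[0.001,0,-0.055],0]
    - [0.02,[0.001,0,-0.055],0]
  squeeze: 80

```text
time_s: 11.5
ee_pos: [0.5427, -0.1525, 0.2578]
ee_rot: [0.0, 0.992, -0.129, 0.004]
force: [1.0, -0.5, -1.0]
opening: 0.359
```

```bash
python3 -c "
from lib import *
stand(2,.18)"
```

```text
t 11.5 pos [ 0.5427 -0.1525  0.2578] yaw -14.8 F [ 1.  -0.5 -1. ] op 0.359
 shift [-0.0698 -0.3277  0.0773] twist -25.9
```

>>> carry_out:
  plan:
    - [0.02,[-0.009,-0.04,0],-4]
    - [0.02,[-0.017,-0.08,0],-8]
    - [0.02,[-0.026,-0.12,0],-12]
    - [0.02,[-0.034,-0.16,0],-16]
    - [0.02,[-0.043,-0.2,0],-20]
    - [0.02,[-0.051,-0.24,0],-24]
    - [0.02,[-0.06,-0.28,0],-26]
    - [0.02,[-0.069,-0.328,0.01],-26]
    - [0.02,[-0.069,-0.328,0.04],-26]
    - [0.02,[-0.069,-0.328,0.07],-26]
    - [0.02,[-0.069,-0.328,0.07],-26]
    - [0.02,[-0.069,-0.328,0.07],-26]
    - [0.02,[-0.069,-0.328,0.07],-26]

```text
time_s: 12.8
ee_pos: [0.5587, 0.1828, 0.1853]
ee_rot: [-0.0, 0.995, 0.097, 0.001]
force: [-0.6, -0.0, -0.6]
opening: 0.362
```

Run:
```python
from lib import *
stand(2,.145)
a=capture('side')[90:240,210:350];b=capture('top')[150:280,140:250]
cv2.imwrite('pics/a6.png',np.hstack([cv2.resize(a,(420,450),interpolation=2),cv2.resize(b,(380,450),interpolation=2)]))
```

```text
t 12.8 pos [0.5587 0.1828 0.1853] yaw 11.2 F [-0.6 -0.  -0.6] op 0.362
 shift [0.0005 0.0009 0.0403] twist 0.1
```

View pics/a6.png

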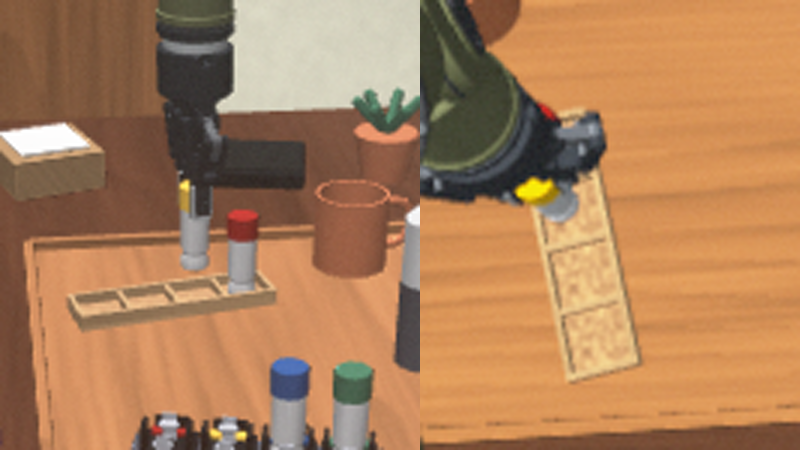

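Yellow hangs over the third cell, with red undisturbed. I'll lower it until it touches.

>>> carry_out:
  plan:
    - [0.02,[0,0,0.01],0]
    - [0.02,[0,0,0.02],0]
    - [0.02,[0,0,0.03],0]
    - [0.02,[0,0,0.035],0]
    - [0.02,[0,0,0.038],0]
    - [0.02,[0,0,0.039],0]
    - [0.02,[0,0,0.04],0]
    - [0.02,[0,0,0.04],0]
    - [0.02,[0,0,0.04],0]

```text
time_s: 13.8
ee_pos: [0.558, 0.183, 0.1469]
ee_rot: [-0.0, 0.995, 0.098, 0.001]
force: [-6.2, -1.1, 26.7]
opening: 0.367
```

Contact with the floor is at z = 0.147. I'll ease off, release, and move on to blue.

>>> carry_out:
  plan:
    - [0.02,[0,0,-0.001],0]
    - [0.02,[0,0,-0.0015],0]
    - [0.05,[0,0,-0.0015],0]
    - [0.055,[0,0,-0.0015],0]
    - [0.055,[0,0,-0.0015],0]
    - [0.055,[0,0,-0.0015],0]
    - [0.055,[0,0,-0.0015],0]
    - [0.055,[0,0,-0.02],0]
    - [0.055,[0,0,-0.05],0]
    - [0.055,[0,0,-0.1],0]
    - [0.055,[0,0,-0.1],0]
    - [0.055,[0,0,-0.1],0]

```text
time_s: 15.0
ee_pos: [0.5584, 0.1832, 0.2451]
ee_rot: [-0.0, 0.995, 0.098, 0.001]
force: [-0.2, -0.1, -0.3]
opening: 0.644
```

Run:
```python
from lib import *
strip(2,.2)
a=capture('side')[110:220,210:350];b=capture('top')[150:280,140:250]
cv2.imwrite('pics/a7.png',np.hstack([cv2.resize(a,(430,400),interpolation=2),cv2.resize(b,(340,400),interpolation=2)]))
```

```text
t 15.0 pos [0.5584 0.1832 0.2451] yaw 11.2 F [-0.2 -0.1 -0.3] op 0.644
 shift [-0.0357  0.3476  0.0448] twist 26.1
```

View pics/a7.png

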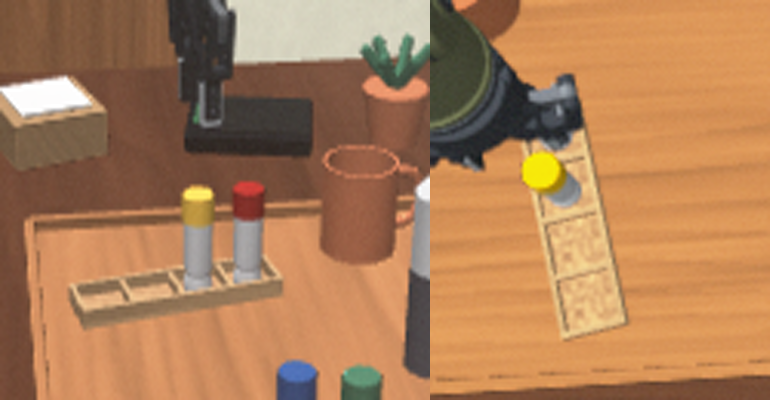

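Red and yellow both stand upright. Blue is next.

>>> carry_out:
  plan:
    - [0.055,[-0.004,0.043,0],4]
    - [0.055,[-0.009,0.087,0],8]
    - [0.055,[-0.013,0.13,0],12]
    - [0.055,[-0.018,0.174,0],16]
    - [0.055,[-0.022,0.217,0],20]
    - [0.055,[-0.027,0.26,0],24]
    - [0.055,[-0.031,0.305,0],26]
    - [0.055,[-0.036,0.348,0.01],26]
    - [0.055,[-0.036,0.348,0.03],26]
    - [0.055,[-0.036,0.348,0.045],26]
    - [0.055,[-0.036,0.348,0.045],26]
    - [0.055,[-0.036,0.348,0.045],26]
    - [0.055,[-0.036,0.348,0.045],26]

```text
time_s: 16.4
ee_pos: [0.5905, -0.165, 0.1992]
ee_rot: [0.0, 0.992, -0.128, 0.0]
force: [0.6, 0.3, 0.8]
opening: 0.644
```

```bash
python3 -c "
from lib import *
strip(2,.155)"
```

```text
t 16.4 pos [ 0.5905 -0.165   0.1992] yaw -14.7 F [0.6 0.3 0.8] op 0.644
 shift [ 0.0005 -0.0005  0.0442] twist 0.1
```

>>> carry_out:
  plan:
    - [0.055,[0.001,0,0.02],0]
    - [0.055,[0.001,0,0.035],0]
    - [0.055,[0.001,0,0.044],0]
    - [0.055,[0.001,0,0.044],0]
    - [0.02,[0.001,0,0.044],0]
    - [0.02,[0.001,0,0.044],0]
    - [0.02,[0.001,0,0.044],0]
    - [0.02,[0.001,0,0.044],0]
    - [0.02,[0.001,0,0.044],0]
    - [0.02,[0.001,0,0.044],0]
    - [0.02,[0.001,0,0.044],0]
    - [0.02,[0.001,0,0.039],0]
    - [0.02,[0.001,0,0.034],0]
    - [0.02,[0.001,0,0.029],0]
    - [0.02,[0.001,0,0.024],0]
    - [0.02,[0.001,0,0.014],0]
    - [0.02,[0.001,0,0.0],0]
    - [0.02,[0.001,0,-0.03],0]
    - [0.02,[0.001,0,-0.055],0]
    - [0.02,[0.001,0,-0.055],0]
  squeeze: 80

```text
time_s: 18.4
ee_pos: [0.5934, -0.1665, 0.2587]
ee_rot: [0.001, 0.992, -0.129, 0.004]
force: [0.4, -0.7, -0.2]
opening: 0.364
```

```bash
python3 -c "
from lib import *
stand(1,.184)"
```

```text
t 18.4 pos [ 0.5934 -0.1665  0.2587] yaw -14.8 F [ 0.4 -0.7 -0.2] op 0.364
 shift [-0.1692 -0.3056  0.0732] twist -25.9
```

>>> carry_out:
  plan:
    - [0.02,[-0.021,-0.038,0],-4]
    - [0.02,[-0.042,-0.076,0],-8]
    - [0.02,[-0.063,-0.114,0],-12]
    - [0.02,[-0.084,-0.153,0],-16]
    - [0.02,[-0.105,-0.191,0],-20]
    - [0.02,[-0.126,-0.229,0],-24]
    - [0.02,[-0.147,-0.267,0],-26]
    - [0.02,[-0.168,-0.306,0.01],-26]
    - [0.02,[-0.168,-0.306,0.04],-26]
    - [0.02,[-0.168,-0.306,0.07],-26]
    - [0.02,[-0.168,-0.306,0.07],-26]
    - [0.02,[-0.168,-0.306,0.07],-26]
    - [0.02,[-0.168,-0.306,0.07],-26]

```text
time_s: 19.7
ee_pos: [0.5077, 0.1729, 0.1852]
ee_rot: [-0.0, 0.995, 0.097, 0.001]
force: [0.4, -0.2, -0.3]
opening: 0.364
```

Run:
```python
from lib import *
stand(1,.146)
a=capture('side')[90:240,210:350];b=capture('top')[150:280,140:250]
cv2.imwrite('pics/a8.png',np.hstack([cv2.resize(a,(420,450),interpolation=2),cv2.resize(b,(380,450),interpolation=2)]))
```

```text
t 19.7 pos [0.5077 0.1729 0.1852] yaw 11.2 F [ 0.4 -0.2 -0.3] op 0.364
 shift [0.0005 0.0011 0.0392] twist 0.1
```

View pics/a8.png

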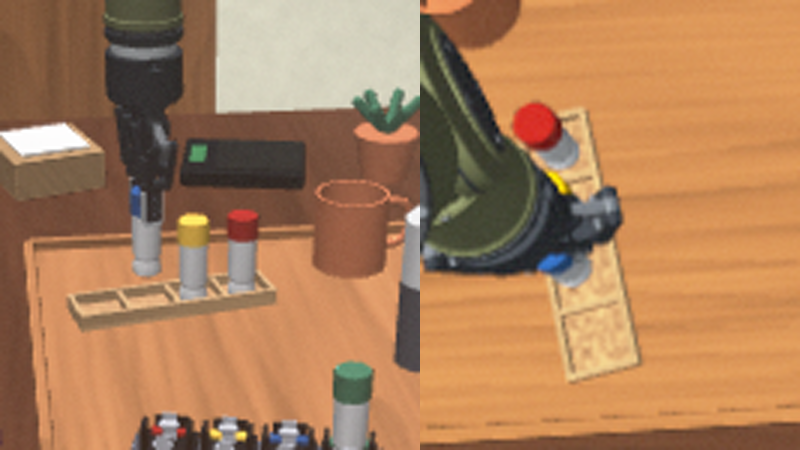

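Blue is over the second cell. I'll lower it gently.

>>> carry_out:
  plan:
    - [0.02,[0,0.001,0.01],0]
    - [0.02,[0,0.001,0.02],0]
    - [0.02,[0,0.001,0.03],0]
    - [0.02,[0,0.001,0.035],0]
    - [0.02,[0,0.001,0.037],0]
    - [0.02,[0,0.001,0.038],0]
    - [0.02,[0,0.001,0.039],0]
    - [0.02,[0,0.001,0.039],0]
    - [0.02,[0,0.001,0.039],0]

```text
time_s: 20.7
ee_pos: [0.5068, 0.1721, 0.1466]
ee_rot: [0.0, 0.995, 0.098, 0.0]
force: [-4.0, -1.5, 18.2]
opening: 0.361
```

>>> carry_out:
  plan:
    - [0.02,[0,0,-0.001],0]
    - [0.02,[0,0,-0.001],0]
    - [0.05,[0,0,-0.001],0]
    - [0.055,[0,0,-0.001],0]
    - [0.055,[0,0,-0.001],0]
    - [0.055,[0,0,-0.001],0]
    - [0.055,[0,0,-0.001],0]
    - [0.055,[0,0,-0.02],0]
    - [0.055,[0,0,-0.05],0]
    - [0.055,[0,0,-0.1],0]
    - [0.055,[0,0,-0.1],0]
    - [0.055,[0,0,-0.1],0]

```text
time_s: 21.9
ee_pos: [0.5074, 0.1723, 0.2459]
ee_rot: [-0.0, 0.995, 0.098, 0.001]
force: [-0.7, -0.2, 0.2]
opening: 0.643
```

Run:
```python
from lib import *
strip(3,.2)
a=capture('side')[110:220,210:350];b=capture('top')[150:280,140:250]
cv2.imwrite('pics/a9.png',np.hstack([cv2.resize(a,(430,400),interpolation=2),cv2.resize(b,(340,400),interpolation=2)]))
```

```text
t 21.9 pos [0.5074 0.1723 0.2459] yaw 11.2 F [-0.7 -0.2  0.2] op 0.643
 shift [0.0631 0.3697 0.0459] twist 26.1
```

View pics/a9.png

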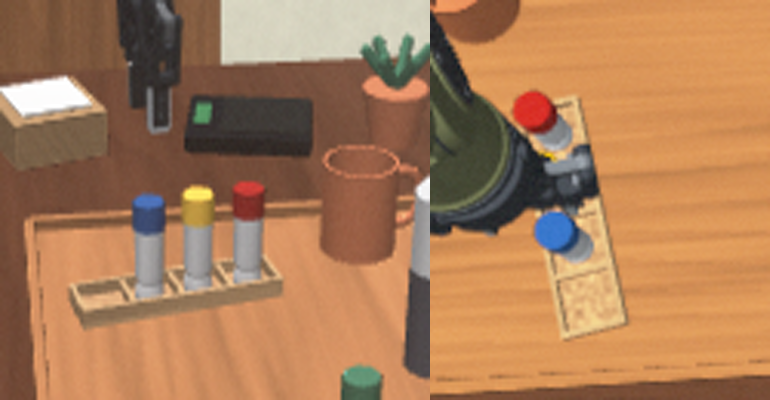

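Blue is standing too. Green is last; the carafe is about 0.13 m away, so the gripper clears it.

>>> carry_out:
  plan:
    - [0.055,[0.008,0.046,0],4]
    - [0.055,[0.016,0.092,0],8]
    - [0.055,[0.024,0.138,0],12]
    - [0.055,[0.031,0.184,0],16]
    - [0.055,[0.039,0.23,0],20]
    - [0.055,[0.047,0.276,0],24]
    - [0.055,[0.055,0.322,0],26]
    - [0.055,[0.063,0.37,0.01],26]
    - [0.055,[0.063,0.37,0.03],26]
    - [0.055,[0.063,0.37,0.045],26]
    - [0.055,[0.063,0.37,0.045],26]
    - [0.055,[0.063,0.37,0.045],26]
    - [0.055,[0.063,0.37,0.045],26]

```text
time_s: 23.3
ee_pos: [0.6413, -0.177, 0.2005]
ee_rot: [-0.0, 0.992, -0.128, 0.0]
force: [0.2, 0.3, -0.3]
opening: 0.647
```

```bash
python3 -c "
from lib import *
strip(3,.155)"
```

```text
t 23.3 pos [ 0.6413 -0.177   0.2005] yaw -14.7 F [ 0.2  0.3 -0.3] op 0.647
 shift [0.0003 0.0009 0.0455] twist 0.2
```

>>> carry_out:
  plan:
    - [0.055,[0,0.001,0.02],0]
    - [0.055,[0,0.001,0.035],0]
    - [0.055,[0,0.001,0.045],0]
    - [0.055,[0,0.001,0.045],0]
    - [0.02,[0,0.001,0.045],0]
    - [0.02,[0,0.001,0.045],0]
    - [0.02,[0,0.001,0.045],0]
    - [0.02,[0,0.001,0.045],0]
    - [0.02,[0,0.001,0.045],0]
    - [0.02,[0,0.001,0.045],0]
    - [0.02,[0,0.001,0.045],0]
    - [0.02,[0,0.001,0.04],0]
    - [0.02,[0,0.001,0.035],0]
    - [0.02,[0,0.001,0.03],0]
    - [0.02,[0,0.001,0.025],0]
    - [0.02,[0,0.001,0.014],0]
    - [0.02,[0,0.001,0.0],0]
    - [0.02,[0,0.001,-0.03],0]
    - [0.02,[0,0.001,-0.055],0]
    - [0.02,[0,0.001,-0.055],0]
  squeeze: 80

```text
time_s: 25.3
ee_pos: [0.6429, -0.1805, 0.2603]
ee_rot: [0.001, 0.992, -0.129, 0.005]
force: [0.7, -0.3, -0.3]
opening: 0.365
```

```bash
python3 -c "
from lib import *
stand(0,.184)"
```

```text
t 25.3 pos [ 0.6429 -0.1805  0.2603] yaw -14.8 F [ 0.7 -0.3 -0.3] op 0.365
 shift [-0.2675 -0.2838  0.0736] twist -25.9
```

>>> carry_out:
  plan:
    - [0.02,[-0.03,-0.031,0],-4]
    - [0.02,[-0.059,-0.063,0],-8]
    - [0.02,[-0.089,-0.094,0],-12]
    - [0.02,[-0.118,-0.125,0],-16]
    - [0.02,[-0.148,-0.157,0],-20]
    - [0.02,[-0.177,-0.188,0],-24]
    - [0.02,[-0.207,-0.219,0],-26]
    - [0.02,[-0.236,-0.251,0],-26]
    - [0.02,[-0.266,-0.282,0.01],-26]
    - [0.02,[-0.266,-0.282,0.04],-26]
    - [0.02,[-0.266,-0.282,0.07],-26]
    - [0.02,[-0.266,-0.282,0.07],-26]
    - [0.02,[-0.266,-0.282,0.07],-26]
    - [0.02,[-0.266,-0.282,0.07],-26]

```text
time_s: 26.7
ee_pos: [0.4561, 0.1609, 0.1861]
ee_rot: [-0.0, 0.995, 0.097, 0.001]
force: [0.5, 0.3, -0.8]
opening: 0.36
```

Run:
```python
from lib import *
stand(0,.146)
a=capture('side')[90:240,210:350];b=capture('top')[150:280,140:250]
cv2.imwrite('pics/a10.png',np.hstack([cv2.resize(a,(420,450),interpolation=2),cv2.resize(b,(380,450),interpolation=2)]))
```

```text
t 26.7 pos [0.4561 0.1609 0.1861] yaw 11.2 F [ 0.5  0.3 -0.8] op 0.36
 shift [ 0.0014 -0.0008  0.0401] twist 0.1
```

View pics/a10.png

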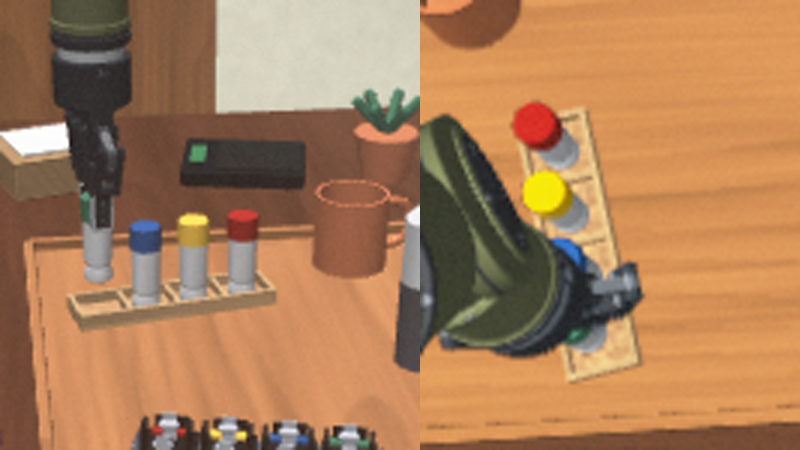

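Green is over the nearest cell. I'll lower it.

>>> carry_out:
  plan:
    - [0.02,[0.001,-0.001,0.01],0]
    - [0.02,[0.001,-0.001,0.02],0]
    - [0.02,[0.001,-0.001,0.03],0]
    - [0.02,[0.001,-0.001,0.035],0]
    - [0.02,[0.001,-0.001,0.037],0]
    - [0.02,[0.001,-0.001,0.038],0]
    - [0.02,[0.001,-0.001,0.039],0]
    - [0.02,[0.001,-0.001,0.039],0]
    - [0.02,[0.001,-0.001,0.039],0]

```text
time_s: 27.7
ee_pos: [0.4558, 0.1621, 0.1467]
ee_rot: [0.0, 0.995, 0.098, 0.0]
force: [-0.8, -0.7, 6.7]
opening: 0.361
```

Contact with the floor is 6.7 N. I'll release and retreat up and clear.

>>> carry_out:
  plan:
    - [0.02,[0,0,0],0]
    - [0.05,[0,0,0],0]
    - [0.055,[0,0,0],0]
    - [0.055,[0,0,0],0]
    - [0.055,[0,0,0],0]
    - [0.055,[0,0,0],0]
    - [0.055,[0,0,-0.02],0]
    - [0.055,[0,0,-0.05],0]
    - [0.055,[0,0,-0.1],0]
    - [0.055,[0,0,-0.13],0]
    - [0.055,[0,0.05,-0.13],0]
    - [0.055,[0,0.1,-0.13],0]
    - [0.055,[0,0.15,-0.13],0]
    - [0.055,[0,0.2,-0.13],0]
    - [0.055,[0,0.2,-0.13],0]
    - [0.055,[0,0.2,-0.13],0]
    - [0.055,[0,0.2,-0.13],0]

```text
time_s: 29.4
ee_pos: [0.4947, -0.0327, 0.2758]
ee_rot: [-0.0, 0.995, 0.099, -0.0]
force: [-0.3, 0.5, -0.5]
opening: 0.645
```

Run:
```python
from lib import *
a=capture('side')[100:300,190:440];b=capture('top')[90:290,110:390]
cv2.imwrite('pics/a11.png',np.hstack([cv2.resize(a,(420,336),interpolation=2),cv2.resize(b,(376,336),interpolation=2)]))
s=observe();print(s['time_s'],s['ee_pos'],s['joint_velocities'].max() if hasattr(s['joint_velocities'],'max') else '',s['force'])
```

```text
29.5 [ 0.49477853 -0.0320481   0.27581889] 0.004263080685677344 [-0.34513922  0.10157174  0.96000182]
```

View pics/a11.png

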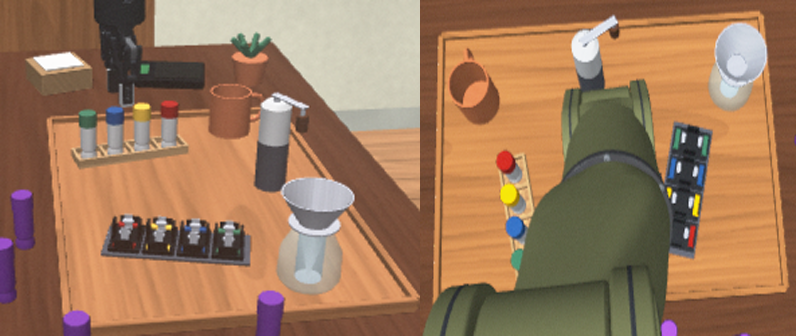

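All four tins stand in the stand in the right order, the clips are empty, and the bystanders haven't moved. I'm handing in.

```bash
python3 -c "
from station import *
print(hand_in())"
```

```text
the job is handed in; nothing more can be done
None
```

I pulled the four tins from the clips one at a time and set each on its cell floor in reverse order. From the farthest cell to the nearest they are red, yellow, blue and green. I handed the job in at about 29.5 s, with the gripper open and clear of everything.

- **Final picture:** the side view shows all four tins upright, one to a cell, and all four clips empty. The grinder, carafe and mug look unmoved. I judged that by eye, without measuring them again. The arm hid part of the green tin from the top camera, so that view did not confirm it fully.
- **Set-down forces:** each tin met the floor at about the expected height. Upward contact force was 7 to 27 N, highest for yellow, where I pressed about 1 mm more than needed.
- **Failed checks:** none failed. When fitted alone, the two cameras differed by about 5 mm (strip) and 11 mm (stand) in sideways position. I used the combined fit, and it held for all four grasps and placings.

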